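# Finish an interlocked two-layer carton stack from a sloping feed rack

## Robot

A 7-joint arm with a two-finger parallel gripper is mounted at the origin on the work surface. World frame = base frame: x ahead of the robot, y to its left, z up, the work surface at z = 0. Lengths are in m, angles in degrees, forces in N, time in s.
With the tool pointing down it reaches from about 0.425 to 0.875 m from the base axis. Payload 4.7 kg.
Tool frame: the origin (TCP) lies at the very end of the fingers, on their centre line; the grasp point (between the pads) lies 19 mm behind it; z points along the fingers, y is the line along which they close (so a half turn about z gives the same grasp; the last joint's range is limited). The gripper opens to 87 mm and grips with 3 to 60 N. Pads are 19 mm wide; open, the fingers measure 117 mm over their backs; the gripper's body (75 mm by 190 mm) begins 51 mm behind the grasp point.
Start: joints at [-72.817, 18.392, -4.016, 83.108, 1.295, 78.541, -3.26], TCP at [0.183, 0.624, 0.223] pointing down, gripper open.
Joint ranges: [-163.93, 163.93], [-17.29, 119.83], [-79.2, 71.16], [3.27, 140.29], [-89.18, 269.18], [5.43, 117.66], [-154.24, 154.24]. Speed limits (degrees/s): [147.25, 147.25, 180, 180, 180, 180, 180].

## Interface

Orientations are given as [roll, pitch, yaw] about the fixed x, y, z axes, in that order (R = Rz(yaw) Ry(pitch) Rx(roll)).
In Python, from cell import telemetry, cams, env gives the robot as it stands.
- The arm moves only by the tool arm_command, never from a script. Its argument "series" is text: rows parted by semicolons, each of 5 numbers parted by spaces: the shift along the tool's x, y, z in mm, then the turn about the tool's z in rad, then the closure in counts, from 0 (fully open) to 255 (shut). A call has 1 to 20 rows; each row shifts and turns the commanded pose from where the row before left it, along the tool's axes as they then stand; what a row does not reach is not made up. A row lasts 1/12 s, in which the tool goes at most 41.7 mm and 7.16 degrees, less where a joint would pass 70% of its speed; a pose out of reach is approached as far as the arm can. A call is refused whole if a number of a shift passes 41.7 or a number of a turn 0.125, either way. A call with a gripper value outside its range is refused whole. The fingers move at their own pace and stop on an object; "squeeze" is the grip in N (left out, the last holds). Time passes only in rows, so rows that do not move let the fingers close. It gives the time, the measured TCP pose, the force, the opening and the grip force at its end, in the units of the state.
- telemetry.get_obs(): the state, without advancing time (a new reading comes with each control period).
- cams.read_camera(name): name is "side" or "top" or "wrist"; returns the picture (480x640x3 uint8, blue, green, red); there is no depth.
- cams.calibration(name): a dict with "K" (3x3 intrinsics, pixels), "origin" and "rotation" of the camera in the world; the wrist camera has in their place "hand_eye" (4x4, takes a point from camera to tool coordinates, whose origin is the TCP and whose axes are the flange's). Camera axes: x right, y down, z forward; pixel columns grow to the right and rows downward; lengths in m; the calibration is good to about 2 mm. A picture is of the moment at which its call begins: read the wrist's pose just before it. calibration takes no time and is no camera call.
- env.sign_off(): hands the job in; it is judged then, once.
The state is a dict: "time_s": time; "qpos": joint angles; "joint_velocities": joint speeds; "effort": joint torques, N m; "tool_pos": TCP position; "tool_rot": TCP orientation; "force": force on the tool from outside, world axes, zero at the start; "wrist_torque": the same for the moment, N m; "grip_width": finger opening in m; "grasp_force": force on a finger pad.
Only numpy, scipy, OpenCV 4.12 (cv2) and the standard library are available. Lean on these libraries where they do the work, as an engineer would, in place of code of your own. Each camera call takes 0.05 s, during which the arm holds its last target. There are 200 camera calls.

## Task

Stack the four cartons from the sloping rack on the plywood skid. First complete the bottom layer by setting one crosswise against the ends of the two that are already there; then build a second, three-carton layer on top in the mirrored pattern, so that its crosswise carton lies at the opposite end from the one below and its lengthwise pair bridges the joint. Set every carton down level, open side up and close against its neighbours rather than dropping it, and leave the two cartons already laid and the other things on the bench where they are.

Things in the scene. Friction and masses are not known exactly. Their poses are not given: they have to be found in the camera images.
- carton_1: Open-topped cardboard carton, 130 long (x) x 65 wide (y) x 45 mm high, walls and floor 4 mm, about 0.3 kg. Grip it by the stiff partition, 10 mm thick, that crosses it wall to wall at mid-length (top 42 mm above the underside), fingers inside the carton, closing along its length (x). Origin: centre of the underside, z out of the open top. Same under a half turn. Starts in the rack.
- carton_2: Same as carton_1. In every carton two steel fittings (21 mm across, top 39 mm above the underside) are fixed at x = +-49 mm; between each and the partition 33 mm is free for a finger. Starts in a rack lane, sloped 30 degrees, its length up the slope.
- carton_3: Same as carton_1, in another rack lane. The four are interchangeable.
- carton_4: Same as carton_1, in another rack lane.
- base_a: Same carton (origin and axes as carton_1), already on the skid: one of the bottom layer's lengthwise pair, at skid x = -35.5, y = +35.5 mm.
- base_b: As base_a, at skid x = -35.5, y = -35.5 mm.
- rack: Blue steel feed rack, fixed, 312 wide (y) x 140 mm deep. Its bed rises 30 degrees towards its +x (away from the robot); an 18 mm lip stops the cartons. Four lanes, y = -111, -37, 37, 111 mm, parted by strips 10 mm high. Carton origins there: x = -13, z = 65 mm, their z leaning 30 degrees to rack -x. Highest point 137 mm. Origin: on the bench under its centre. May be left or right.
- skid: Plywood skid, fixed, 220 (x) x 152 (y) x 22 mm high, at any yaw, on the side opposite the rack. Origin: centre of its underside. Two cartons lie on it along skid x, side by side at its -x end; its +x end is free. Finished, each layer covers 201 x 136 mm with 6 mm gaps; carton tops are 67 mm (bottom layer) and 112 mm (second) above the bench.
- low_cross (a point): Where the bottom layer's missing carton belongs: centre of its underside, on the skid's top (22 mm above the bench) at skid x = +68, y = 0 mm; the carton's length lies along skid y. Site axes are the skid's.
- top_cross (a point): Where the second layer's crosswise carton belongs: centre of its underside, 67 mm above the bench, at skid x = -68, y = 0 mm; the carton's length lies along skid y.
- top_a (a point): Where one of the second layer's lengthwise pair belongs: centre of its underside, 67 mm above the bench, at skid x = +35.5, y = +35.5 mm; the carton's length lies along skid x.
- top_b (a point): Where the other of the second layer's lengthwise pair belongs: as top_a, at skid y = -35.5 mm.
- gauge_case: Bystander: black plastic instrument case lying flat, 130 x 60 x 26 mm, between robot, rack and skid. Origin: centre of its underside.
- tape_roll: Bystander: roll of clear packing tape lying flat, 100 mm across, 48 mm high, at the far side of the bench. Origin: centre of its underside.
- oil_jar: Bystander: amber jar with a lid, 70 mm across, 85 mm high, at the far side of the bench. Origin: centre of its underside.
Things that resemble listed ones, but are neither listed nor needed, are in the scene too. Leave any green look-alike of the carton_1 alone. What is shaped like the carton_4 but purple is not meant.

How it is judged (in metres and radians):
On the way, in this order (a step that is already met when the one before it is completed fails the run):
1. a carton from the rack lies crosswise on the skid and completes the bottom layer, let go (((horizontal distance between carton_1 and low_cross below 0.015 m and z of carton_1 in the frame of low_cross between -0.006 and 0.006 m and angle between the x axis of carton_1 and the y axis of skid, either way round below 0.15 rad and angle between carton_1's own z axis and vertical below 0.07 rad) or (horizontal distance between carton_2 and low_cross below 0.015 m and z of carton_2 in the frame of low_cross between -0.006 and 0.006 m and angle between the x axis of carton_2 and the y axis of skid, either way round below 0.15 rad and angle between carton_2's own z axis and vertical below 0.07 rad) or (horizontal distance between carton_3 and low_cross below 0.015 m and z of carton_3 in the frame of low_cross between -0.006 and 0.006 m and angle between the x axis of carton_3 and the y axis of skid, either way round below 0.15 rad and angle between carton_3's own z axis and vertical below 0.07 rad) or (horizontal distance between carton_4 and low_cross below 0.015 m and z of carton_4 in the frame of low_cross between -0.006 and 0.006 m and angle between the x axis of carton_4 and the y axis of skid, either way round below 0.15 rad and angle between carton_4's own z axis and vertical below 0.07 rad)) and contact force between the fingers and carton_1 below 0.5 N and contact force between the fingers and carton_2 below 0.5 N and contact force between the fingers and carton_3 below 0.5 N and contact force between the fingers and carton_4 below 0.5 N), for 0.2 s.
2. then two of the three places in the second layer are filled (((((horizontal distance between carton_1 and top_cross below 0.015 m and z of carton_1 in the frame of top_cross between -0.006 and 0.006 m and angle between the x axis of carton_1 and the y axis of skid, either way round below 0.15 rad and angle between carton_1's own z axis and vertical below 0.07 rad) or (horizontal distance between carton_2 and top_cross below 0.015 m and z of carton_2 in the frame of top_cross between -0.006 and 0.006 m and angle between the x axis of carton_2 and the y axis of skid, either way round below 0.15 rad and angle between carton_2's own z axis and vertical below 0.07 rad) or (horizontal distance between carton_3 and top_cross below 0.015 m and z of carton_3 in the frame of top_cross between -0.006 and 0.006 m and angle between the x axis of carton_3 and the y axis of skid, either way round below 0.15 rad and angle between carton_3's own z axis and vertical below 0.07 rad) or (horizontal distance between carton_4 and top_cross below 0.015 m and z of carton_4 in the frame of top_cross between -0.006 and 0.006 m and angle between the x axis of carton_4 and the y axis of skid, either way round below 0.15 rad and angle between carton_4's own z axis and vertical below 0.07 rad)) and ((horizontal distance between carton_1 and top_a below 0.015 m and z of carton_1 in the frame of top_a between -0.006 and 0.006 m and angle between the x axis of carton_1 and the x axis of skid, either way round below 0.15 rad and angle between carton_1's own z axis and vertical below 0.07 rad) or (horizontal distance between carton_2 and top_a below 0.015 m and z of carton_2 in the frame of top_a between -0.006 and 0.006 m and angle between the x axis of carton_2 and the x axis of skid, either way round below 0.15 rad and angle between carton_2's own z axis and vertical below 0.07 rad) or (horizontal distance between carton_3 and top_a below 0.015 m and z of carton_3 in the frame of top_a between -0.006 and 0.006 m and angle between the x axis of carton_3 and the x axis of skid, either way round below 0.15 rad and angle between carton_3's own z axis and vertical below 0.07 rad) or (horizontal distance between carton_4 and top_a below 0.015 m and z of carton_4 in the frame of top_a between -0.006 and 0.006 m and angle between the x axis of carton_4 and the x axis of skid, either way round below 0.15 rad and angle between carton_4's own z axis and vertical below 0.07 rad))) or (((horizontal distance between carton_1 and top_cross below 0.015 m and z of carton_1 in the frame of top_cross between -0.006 and 0.006 m and angle between the x axis of carton_1 and the y axis of skid, either way round below 0.15 rad and angle between carton_1's own z axis and vertical below 0.07 rad) or (horizontal distance between carton_2 and top_cross below 0.015 m and z of carton_2 in the frame of top_cross between -0.006 and 0.006 m and angle between the x axis of carton_2 and the y axis of skid, either way round below 0.15 rad and angle between carton_2's own z axis and vertical below 0.07 rad) or (horizontal distance between carton_3 and top_cross below 0.015 m and z of carton_3 in the frame of top_cross between -0.006 and 0.006 m and angle between the x axis of carton_3 and the y axis of skid, either way round below 0.15 rad and angle between carton_3's own z axis and vertical below 0.07 rad) or (horizontal distance between carton_4 and top_cross below 0.015 m and z of carton_4 in the frame of top_cross between -0.006 and 0.006 m and angle between the x axis of carton_4 and the y axis of skid, either way round below 0.15 rad and angle between carton_4's own z axis and vertical below 0.07 rad)) and ((horizontal distance between carton_1 and top_b below 0.015 m and z of carton_1 in the frame of top_b between -0.006 and 0.006 m and angle between the x axis of carton_1 and the x axis of skid, either way round below 0.15 rad and angle between carton_1's own z axis and vertical below 0.07 rad) or (horizontal distance between carton_2 and top_b below 0.015 m and z of carton_2 in the frame of top_b between -0.006 and 0.006 m and angle between the x axis of carton_2 and the x axis of skid, either way round below 0.15 rad and angle between carton_2's own z axis and vertical below 0.07 rad) or (horizontal distance between carton_3 and top_b below 0.015 m and z of carton_3 in the frame of top_b between -0.006 and 0.006 m and angle between the x axis of carton_3 and the x axis of skid, either way round below 0.15 rad and angle between carton_3's own z axis and vertical below 0.07 rad) or (horizontal distance between carton_4 and top_b below 0.015 m and z of carton_4 in the frame of top_b between -0.006 and 0.006 m and angle between the x axis of carton_4 and the x axis of skid, either way round below 0.15 rad and angle between carton_4's own z axis and vertical below 0.07 rad))) or (((horizontal distance between carton_1 and top_a below 0.015 m and z of carton_1 in the frame of top_a between -0.006 and 0.006 m and angle between the x axis of carton_1 and the x axis of skid, either way round below 0.15 rad and angle between carton_1's own z axis and vertical below 0.07 rad) or (horizontal distance between carton_2 and top_a below 0.015 m and z of carton_2 in the frame of top_a between -0.006 and 0.006 m and angle between the x axis of carton_2 and the x axis of skid, either way round below 0.15 rad and angle between carton_2's own z axis and vertical below 0.07 rad) or (horizontal distance between carton_3 and top_a below 0.015 m and z of carton_3 in the frame of top_a between -0.006 and 0.006 m and angle between the x axis of carton_3 and the x axis of skid, either way round below 0.15 rad and angle between carton_3's own z axis and vertical below 0.07 rad) or (horizontal distance between carton_4 and top_a below 0.015 m and z of carton_4 in the frame of top_a between -0.006 and 0.006 m and angle between the x axis of carton_4 and the x axis of skid, either way round below 0.15 rad and angle between carton_4's own z axis and vertical below 0.07 rad)) and ((horizontal distance between carton_1 and top_b below 0.015 m and z of carton_1 in the frame of top_b between -0.006 and 0.006 m and angle between the x axis of carton_1 and the x axis of skid, either way round below 0.15 rad and angle between carton_1's own z axis and vertical below 0.07 rad) or (horizontal distance between carton_2 and top_b below 0.015 m and z of carton_2 in the frame of top_b between -0.006 and 0.006 m and angle between the x axis of carton_2 and the x axis of skid, either way round below 0.15 rad and angle between carton_2's own z axis and vertical below 0.07 rad) or (horizontal distance between carton_3 and top_b below 0.015 m and z of carton_3 in the frame of top_b between -0.006 and 0.006 m and angle between the x axis of carton_3 and the x axis of skid, either way round below 0.15 rad and angle between carton_3's own z axis and vertical below 0.07 rad) or (horizontal distance between carton_4 and top_b below 0.015 m and z of carton_4 in the frame of top_b between -0.006 and 0.006 m and angle between the x axis of carton_4 and the x axis of skid, either way round below 0.15 rad and angle between carton_4's own z axis and vertical below 0.07 rad))))), for 0.2 s.
At the end, for the whole second after the job is handed in: A carton from the rack is in each of low_cross, top_cross, top_a and top_b: within 15 mm sideways, 6 mm in height, length within 0.15 rad of the place's direction, level within 0.07 rad, at rest; the two cartons already laid are level and within 15 mm of their start (((horizontal distance between carton_1 and low_cross below 0.015 m and z of carton_1 in the frame of low_cross between -0.006 and 0.006 m and angle between the x axis of carton_1 and the y axis of skid, either way round below 0.15 rad and angle between carton_1's own z axis and vertical below 0.07 rad) or (horizontal distance between carton_2 and low_cross below 0.015 m and z of carton_2 in the frame of low_cross between -0.006 and 0.006 m and angle between the x axis of carton_2 and the y axis of skid, either way round below 0.15 rad and angle between carton_2's own z axis and vertical below 0.07 rad) or (horizontal distance between carton_3 and low_cross below 0.015 m and z of carton_3 in the frame of low_cross between -0.006 and 0.006 m and angle between the x axis of carton_3 and the y axis of skid, either way round below 0.15 rad and angle between carton_3's own z axis and vertical below 0.07 rad) or (horizontal distance between carton_4 and low_cross below 0.015 m and z of carton_4 in the frame of low_cross between -0.006 and 0.006 m and angle between the x axis of carton_4 and the y axis of skid, either way round below 0.15 rad and angle between carton_4's own z axis and vertical below 0.07 rad)) and ((horizontal distance between carton_1 and top_cross below 0.015 m and z of carton_1 in the frame of top_cross between -0.006 and 0.006 m and angle between the x axis of carton_1 and the y axis of skid, either way round below 0.15 rad and angle between carton_1's own z axis and vertical below 0.07 rad) or (horizontal distance between carton_2 and top_cross below 0.015 m and z of carton_2 in the frame of top_cross between -0.006 and 0.006 m and angle between the x axis of carton_2 and the y axis of skid, either way round below 0.15 rad and angle between carton_2's own z axis and vertical below 0.07 rad) or (horizontal distance between carton_3 and top_cross below 0.015 m and z of carton_3 in the frame of top_cross between -0.006 and 0.006 m and angle between the x axis of carton_3 and the y axis of skid, either way round below 0.15 rad and angle between carton_3's own z axis and vertical below 0.07 rad) or (horizontal distance between carton_4 and top_cross below 0.015 m and z of carton_4 in the frame of top_cross between -0.006 and 0.006 m and angle between the x axis of carton_4 and the y axis of skid, either way round below 0.15 rad and angle between carton_4's own z axis and vertical below 0.07 rad)) and ((horizontal distance between carton_1 and top_a below 0.015 m and z of carton_1 in the frame of top_a between -0.006 and 0.006 m and angle between the x axis of carton_1 and the x axis of skid, either way round below 0.15 rad and angle between carton_1's own z axis and vertical below 0.07 rad) or (horizontal distance between carton_2 and top_a below 0.015 m and z of carton_2 in the frame of top_a between -0.006 and 0.006 m and angle between the x axis of carton_2 and the x axis of skid, either way round below 0.15 rad and angle between carton_2's own z axis and vertical below 0.07 rad) or (horizontal distance between carton_3 and top_a below 0.015 m and z of carton_3 in the frame of top_a between -0.006 and 0.006 m and angle between the x axis of carton_3 and the x axis of skid, either way round below 0.15 rad and angle between carton_3's own z axis and vertical below 0.07 rad) or (horizontal distance between carton_4 and top_a below 0.015 m and z of carton_4 in the frame of top_a between -0.006 and 0.006 m and angle between the x axis of carton_4 and the x axis of skid, either way round below 0.15 rad and angle between carton_4's own z axis and vertical below 0.07 rad)) and ((horizontal distance between carton_1 and top_b below 0.015 m and z of carton_1 in the frame of top_b between -0.006 and 0.006 m and angle between the x axis of carton_1 and the x axis of skid, either way round below 0.15 rad and angle between carton_1's own z axis and vertical below 0.07 rad) or (horizontal distance between carton_2 and top_b below 0.015 m and z of carton_2 in the frame of top_b between -0.006 and 0.006 m and angle between the x axis of carton_2 and the x axis of skid, either way round below 0.15 rad and angle between carton_2's own z axis and vertical below 0.07 rad) or (horizontal distance between carton_3 and top_b below 0.015 m and z of carton_3 in the frame of top_b between -0.006 and 0.006 m and angle between the x axis of carton_3 and the x axis of skid, either way round below 0.15 rad and angle between carton_3's own z axis and vertical below 0.07 rad) or (horizontal distance between carton_4 and top_b below 0.015 m and z of carton_4 in the frame of top_b between -0.006 and 0.006 m and angle between the x axis of carton_4 and the x axis of skid, either way round below 0.15 rad and angle between carton_4's own z axis and vertical below 0.07 rad)) and distance of each of base_a, base_b from where it was at the start of the episode below 0.015 m and angle between each of base_a, base_b's own z axis and vertical below 0.07 rad and linear speed of each of carton_1, carton_2, carton_3, carton_4 below 0.02 m/s); the robot touches nothing.
It fails at once if a carton from the rack is dropped or thrown (moves faster than 0.7 m/s while the fingers do not touch it) ((contact force between the fingers and carton_1 below 0.1 N and linear speed of carton_1 above 0.7 m/s) or (contact force between the fingers and carton_2 below 0.1 N and linear speed of carton_2 above 0.7 m/s) or (contact force between the fingers and carton_3 below 0.1 N and linear speed of carton_3 above 0.7 m/s) or (contact force between the fingers and carton_4 below 0.1 N and linear speed of carton_4 above 0.7 m/s)).
It fails at once if a bystander is moved by more than 30 mm (distance of any of gauge_case, tape_roll, oil_jar from where it was at the start of the episode above 0.03 m).
It also fails if it takes over 72 s, if anything falls off the work surface, if the arm or the gripper's body presses on something with over 40 N, if the wrist force passes 120 N, or if a joint passes its speed limit or range.

## Working session

There is one attempt and no reset: what is moved stays moved. The work goes in short steps, Python scripts to look and compute and a tool call to move; the robot and the scene stay as the last step left them, time stands still between calls to the robot, and variables do not carry over. Pictures are saved under pics/ and viewed, at most 10 in all, crops included, and the job is handed in when it is done.

Besides the shell and the picture viewer there is one more tool, called after ">>>" by a JSON object that holds its "fn" and its "kwargs". arm_command: Moves the arm, as the interface text tells. Its arguments: {"type":"object","properties":{"series":{"type":"string"},"squeeze":{"type":"number"}},"required":["series"]}

```bash
ls; mkdir -p pics; python3 - <<'E'
from cell import telemetry,cams,env
import cv2,numpy as np
print(telemetry.get_obs())
for n in ("top","side"):
    im=cams.read_camera(n); cv2.imwrite(f"pics/{n}0.png",im); c=cams.calibration(n); print(n,c)
print(cams.calibration("wrist"))
E
```

```text
pics
{'time_s': 0.0, 'qpos': array([-72.81588272,  18.44126269,  -4.01477139,  83.17521811,
         1.29523399,  78.53845909,  -3.26192363]), 'joint_velocities': array([-0.07811794,  0.01597318, -0.02268746, -0.02300492,  0.05098923,
       -0.00266694, -0.03396631]), 'effort': array([-4.86637146e-05, -4.91283703e+01, -4.03833389e-01, -3.12528992e+01,
       -6.38776808e-02,  4.36285778e-02,  1.72926207e-04]), 'tool_pos': array([0.18316801, 0.62309214, 0.22143365]), 'tool_rot': array([-1.79890310e+02,  6.08927487e-03,  1.63623047e+02]), 'force': array([-0.21199772,  0.02231754, -0.20519703]), 'wrist_torque': array([ 0.01211788, -0.01325388,  0.02852874]), 'grasp_force': 0.0, 'grip_width': 0.08732262198936097}
top {'K': array([[470.90908033,   0.        , 319.75116327],
       [  0.        , 470.90908033, 243.12522224],
       [  0.        ,   0.        ,   1.        ]]), 'origin': array([0.46508246, 0.03624539, 1.13425151]), 'rotation': array([-174.26033186,    1.18727221,  -88.50029927])}
side {'K': array([[556.56732232,   0.        , 314.46176336],
       [  0.        , 556.56732232, 252.09189059],
       [  0.        ,   0.        ,   1.        ]]), 'origin': array([ 0.50884636, -1.047225  ,  1.0234087 ]), 'rotation': array([-131.37246132,    0.24697857,   -3.25688136])}
{'K': array([[330.9894815 ,   0.        , 317.61789372],
       [  0.        , 330.9894815 , 237.00783022],
       [  0.        ,   0.        ,   1.        ]]), 'hand_eye': array([[ 2.71664372e-04, -9.70308962e-01, -2.41868653e-01,
         6.58891630e-02],
       [ 9.99999443e-01,  5.10356937e-04, -9.24219349e-04,
        -1.37627602e-03],
       [ 1.02021766e-03, -2.41868267e-01,  9.70308559e-01,
        -1.61245821e-01],
       [ 0.00000000e+00,  0.00000000e+00,  0.00000000e+00,
         1.00000000e+00]])}
```

View pics/top0.png

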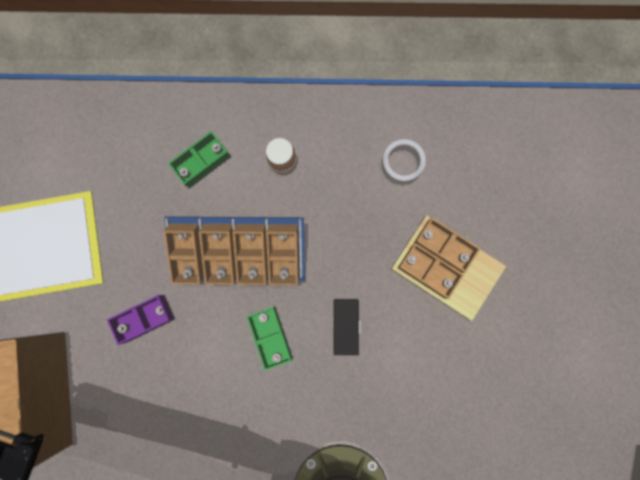

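View pics/side0.png

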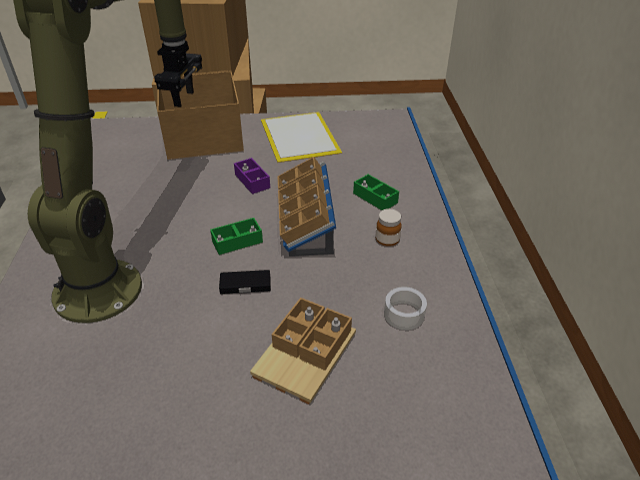

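The top view shows the rack at about (165–303, 215–287) on the robot's left, holding four brown cartons. The skid is at about (395–505, 215–320) with two cartons at its upper-left end. The side view agrees. I'll enlarge both to pick corners.

```bash
python3 - <<'E'
import cv2,numpy as np
t=cv2.imread("pics/top0.png")
def crop(im,x0,y0,w,h,s,n):
    c=cv2.resize(im[y0:y0+h,x0:x0+w],None,fx=s,fy=s,interpolation=cv2.INTER_CUBIC)
    for i in range(0,w,10):
        cv2.line(c,(i*s,0),(i*s,4 if i%50 else 10),(0,0,255),1)
        if i%20==0: cv2.putText(c,str(x0+i),(i*s,20),0,.35,(0,0,255),1)
    for i in range(0,h,10):
        cv2.line(c,(0,i*s),(5,i*s),(0,0,255),1)
        if i%20==0:cv2.putText(c,str(y0+i),(7,i*s+4),0,.35,(0,0,255),1)
    cv2.imwrite(n,c)
crop(t,155,205,158,90,5,"pics/rack_c.png")
crop(t,388,210,122,116,5,"pics/skid_c.png")
E
```

```text
(no output)
```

View pics/rack_c.png

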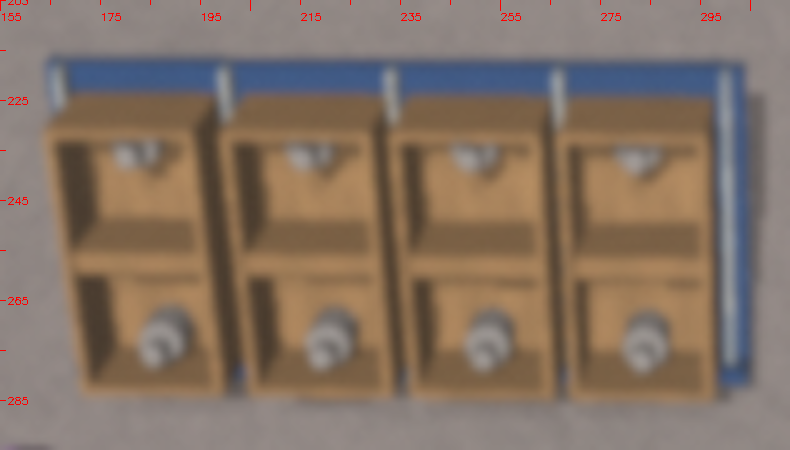

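View pics/skid_c.png

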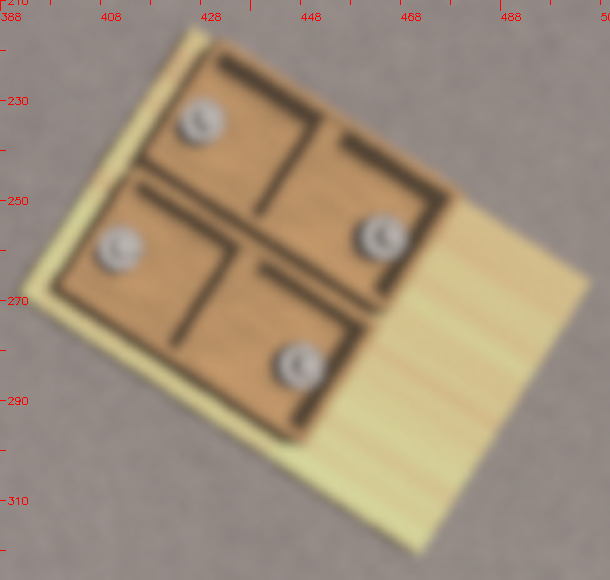

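```bash
cat > h.py <<'E'
import numpy as np,cv2
from scipy.spatial.transform import Rotation as R
from scipy.optimize import least_squares
from cell import telemetry,cams
def proj(name,P,pose=None):
    c=cams.calibration(name);P=np.atleast_2d(P)
    if name=="wrist":
        o,r=pose;P=(P-o)@R.from_euler('xyz',r,degrees=True).as_matrix()
        H=c["hand_eye"];p=(P-H[:3,3])@H[:3,:3]
    else: p=(P-c["origin"])@R.from_euler('xyz',c["rotation"],degrees=True).as_matrix()
    p=p@c["K"].T
    return p[:,:2]/p[:,2:]
def world(s,P):
    P=np.atleast_2d(P).astype(float);c,q=np.cos(s[2]),np.sin(s[2])
    return np.c_[s[0]+c*P[:,0]-q*P[:,1],s[1]+q*P[:,0]+c*P[:,1],P[:,2]]
def lane(y,P):  # carton coords -> rack coords (m)
    P=np.atleast_2d(P)*1.;a,b=np.cos(np.pi/6),.5
    return np.c_[-.013+a*P[:,0]-b*P[:,2],y+P[:,1],.065+b*P[:,0]+a*P[:,2]]
def fit(name,P,px,s0,pose=None):
    f=least_squares(lambda s:(proj(name,world(s,P),pose)-px).ravel(),s0,loss='soft_l1')
    e=proj(name,world(f.x,P),pose)-px
    return f.x,e
E
python3 - <<'E'
from h import *
X,Y=.065,.0325
P=[];c=[]
for y,k in ((.111,dict(ul=(47,128),dl=(83,393),dr=(227,393))),(.037,dict(ul=(220,129),dl=(248,396),dr=(395,397))),(-.037,dict(ul=(391,130),dl=(410,398),dr=(558,398))),(-.111,dict(ul=(560,130),ur=(713,130),dl=(570,400),dr=(716,400)))):
    for n,p in k.items():
        P.append(lane(y,[X if n[0]=='u' else -X,Y if n[1]=='l' else -Y,.045])[0]);c.append(p)
px=(np.array(c)+.5)/5-.5+[155,205]
s,e=fit("top",np.array(P),px,[.55,.3,0]);print(s[:2],np.degrees(s[2]),np.round(e,1).tolist())
S=[(-.11,.076,.022),(.11,.076,.022),(.11,-.076,.022),(-.11,-.076,.022),(-.1005,.068,.067),(.0295,.068,.067),(-.1005,-.068,.067),(.0295,-.068,.067)]
px=(np.array([(198,27),(592,283),(420,552),(25,292),(218,40),(452,196),(52,290),(300,443)])+.5)/5-.5+[388,210]
k,e=fit("top",np.array(S),px,[.55,-.25,np.radians(-123)]);print(k[:2],np.degrees(k[2]),np.round(e,1).tolist())
# overlay on side
im=cams.read_camera("side")
for p in proj("side",np.r_[world(k,S),world(s,P)]): cv2.circle(im,tuple(np.round(p*16).astype(int)),16,(0,0,255),-1,shift=4)
cv2.imwrite("pics/side1.png",cv2.resize(im[150:410,200:400],None,fx=2.3,fy=2.3,interpolation=2))
for y in (.111,.037,-.037,-.111): print(y,world(s,[-.030,y,.087]))
for n,p in dict(low=(.068,0,.022),tc=(-.068,0,.067),ta=(.0355,.0355,.067),tb=(.0355,-.0355,.067)).items(): print(n,world(k,p))
E
```

```text
[0.56615228 0.25172185] 0.8510961660183602 [[-0.1, -0.1], [0.5, -0.1], [0.3, 0.2], [-0.5, 0.0], [0.0, -0.3], [-0.8, -0.2], [-0.4, 0.1], [0.2, -0.3], [-0.7, -0.0], [0.2, 0.4], [-0.1, 0.7], [0.9, -0.4], [0.5, -0.1]]
[ 0.52659699 -0.2408816 ] -122.04533342317325 [[-1.5, 0.1], [-0.5, -0.1], [-0.4, 0.7], [-1.5, 0.4], [0.2, -0.5], [2.3, -0.4], [1.2, -0.8], [0.7, 0.7]]
0.111 [[0.53450681 0.36226399 0.087     ]]
0.037 [[0.535606   0.28827215 0.087     ]]
-0.037 [[0.53670518 0.21428031 0.087     ]]
-0.111 [[0.53780437 0.14028848 0.087     ]]
low [[ 0.49051686 -0.29852035  0.022     ]]
tc [[ 0.56267711 -0.18324286  0.067     ]]
ta [[ 0.53785185 -0.28980837  0.067     ]]
tb [[ 0.47767022 -0.25213647  0.067     ]]
```

View pics/side1.png

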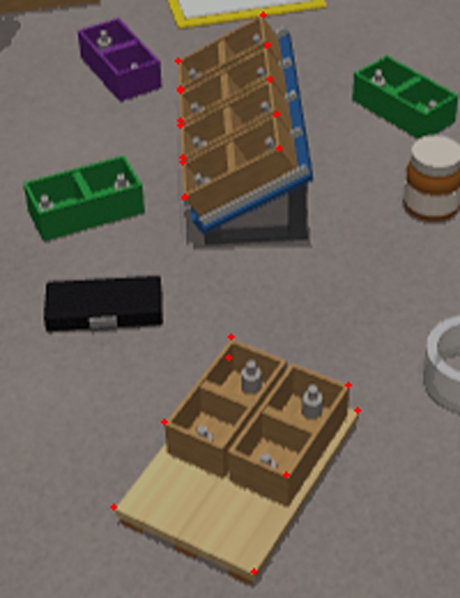

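The side overlay matches the rack to within a pixel, but the skid is off by about 1.5 px. I'll refine both from the wrist camera, starting with a hover over the rack.

```bash
cat >> h.py <<'E'
def plan(tgt,yaw,n,tn=None,p=None,y0=None,grip=0,ramp=True):
    """rows from the present (or given) pose to world tgt, tool yaw (deg), in n rows"""
    o=telemetry.get_obs()
    p=np.array(o["tool_pos"] if p is None else p);y0=o["tool_rot"][2] if y0 is None else y0
    d=-np.radians((yaw-y0+180)%360-180)
    w=np.minimum(1,np.minimum(np.arange(1,n+1),np.arange(n,0,-1))/2.) if ramp else np.ones(n)
    w=w/w.sum();y=np.radians(y0);rows=[]
    err=np.zeros(3)
    for a in w:
        D=(np.array(tgt)-p)*a*1000
        T=np.array([[np.cos(y),np.sin(y),0],[np.sin(y),-np.cos(y),0],[0,0,-1]])
        v=T@(D+err);r=np.round(v,1);err=T.T@(v-r)
        t=round(d*a,4);y-=t
        rows.append(f"{r[0]:g} {r[1]:g} {r[2]:g} {t:g} {grip}")
    print("; ".join(rows))
E
python3 -c "
from h import *
plan([.525,.20,.25],90.85,17)"
```

```text
-14 -9.7 -0.9 0.0397 0; -28.7 -18.2 -1.7 0.0794 0; -30 -15.9 -1.8 0.0794 0; -31.3 -13.5 -1.8 0.0794 0; -32.2 -10.9 -1.7 0.0794 0; -32.9 -8.4 -1.8 0.0794 0; -33.5 -5.7 -1.8 0.0794 0; -33.9 -3 -1.7 0.0794 0; -34 -0.4 -1.8 0.0794 0; -33.9 2.4 -1.8 0.0794 0; -33.6 5 -1.7 0.0794 0; -33.2 7.7 -1.8 0.0794 0; -32.4 10.3 -1.8 0.0794 0; -31.5 12.8 -1.7 0.0794 0; -30.3 15.3 -1.8 0.0794 0; -29.1 17.7 -1.8 0.0794 0; -13.8 9.9 -0.9 0.0397 0
```

>>> {"fn": "arm_command", "kwargs": {"series": "-14 -9.7 -1 0.04 167; -28.7 -18.2 -1.7 0.0794 167; -30 -15.9 -1.8 0.0794 167; -31.3 -13.5 -1.8 0.0794 167; -32.2 -10.9 -1.7 0.0794 167; -32.9 -8.4 -1.8 0.0794 167; -33.5 -5.7 -1.8 0.0794 167; -33.9 -3 -1.7 0.0794 167; -34 -0.4 -1.8 0.0794 167; -33.9 2.4 -1.8 0.0794 167; -33.6 5 -1.7 0.0794 167; -33.2 7.7 -1.8 0.0794 167; -32.4 10.3 -1.8 0.0794 167; -31.5 12.8 -1.7 0.0794 167; -30.3 15.3 -1.8 0.0794 167; -29 17.7 -1.8 0.0794 167; -14 10 -1 0.04 167; 0 0 0 0 167; 0 0 0 0 167", "squeeze": 40}}

```text
time_s: 1.73
tool_pos: [0.525, 0.1992, 0.2509]
tool_rot: [-180.0, -0.0, 90.7]
force: [0.4, 1.0, 0.5]
grip_width: 0.0301
grasp_force: 0.0
```

```bash
python3 - <<'E'
from h import *
o=telemetry.get_obs();im=cams.read_camera("wrist");cv2.imwrite("pics/w0.png",im)
print(o["tool_pos"],o["tool_rot"],o["grip_width"],o["time_s"])
s=[.56615,.25172,np.radians(.851)]
P=[lane(y,[a,b,.045])[0] for y in(.111,.037,-.037,-.111) for a in(.065,-.065) for b in(.0325,-.0325)]
q=proj("wrist",world(s,P),(o["tool_pos"],o["tool_rot"]));print(np.round(q).tolist())
for p in q: cv2.circle(im,tuple(np.round(p*16).astype(int)),24,(0,0,255),-1,shift=4)
cv2.imwrite("pics/w0b.png",cv2.resize(im,(800,600),interpolation=2))
E
```

```text
[0.52504006 0.19919474 0.25094289] [-1.79955214e+02 -2.90329732e-02  9.06692184e+01] 0.03012253768394725 1.7333
[[406.0, -36.0], [401.0, 64.0], [263.0, 5.0], [266.0, 83.0], [400.0, 77.0], [395.0, 164.0], [266.0, 93.0], [269.0, 163.0], [395.0, 175.0], [391.0, 251.0], [269.0, 172.0], [271.0, 234.0], [390.0, 261.0], [387.0, 328.0], [272.0, 242.0], [274.0, 299.0]]
```

View pics/w0b.png

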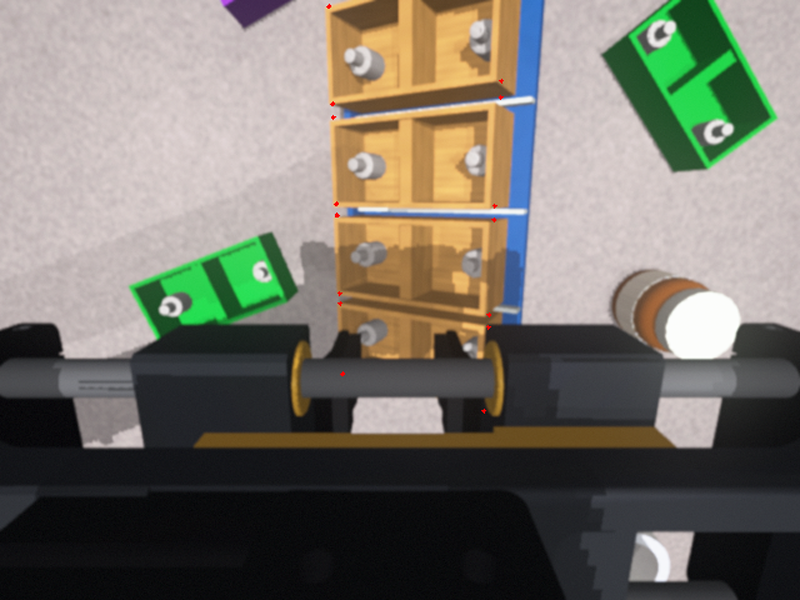

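The wrist view confirms the rack fit: the red points sit on the carton corners within 1–2 px. Next is the nearest lane (y = -111 mm), approached with the fingers about 25 mm apart.

```bash
python3 -c "
from h import *
plan([.5378,.1403,.15],90.85,5,grip=182)
plan([.5378,.1403,.088],90.85,4,p=[.5378,.1403,.15],y0=90.85,grip=182)"
```

```text
-7.6 1.6 12.6 -0 182; -15.2 3.1 25.2 -0 182; -15.2 3.2 25.2 -0 182; -15.2 3.2 25.2 -0 182; -7.6 1.6 12.6 -0 182
0 0 10.3 -0 182; 0 0 20.7 -0 182; 0 0 20.7 -0 182; 0 0 10.3 -0 182
```

>>> {"fn": "arm_command", "kwargs": {"series": "-7.6 1.6 12.6 0 182; -15.2 3.1 25.2 0 182; -15.2 3.2 25.2 0 182; -15.2 3.2 25.2 0 182; -7.6 1.6 12.6 0 182; 0 0 10 0 182; 0 0 20 0 182; 0 0 14 0 182; 0 0 8 0 182; 0 0 0 0 182; 0 0 0 0 182"}}

```text
time_s: 2.7
tool_pos: [0.5387, 0.1407, 0.0986]
tool_rot: [180.0, -0.0, 90.9]
force: [0.2, -0.9, 0.2]
grip_width: 0.0247
grasp_force: 0.0
```

>>> {"fn": "arm_command", "kwargs": {"series": "0 -0.5 5 0 182; 0 -0.5 5 0 182; 0 0 0.5 0 182; 0 0 0 0 182"}}

```text
time_s: 3.03
tool_pos: [0.5375, 0.1396, 0.0877]
tool_rot: [-180.0, -0.0, 90.8]
force: [0.2, -0.0, 0.5]
grip_width: 0.0252
grasp_force: 0.0
```

>>> {"fn": "arm_command", "kwargs": {"series": "0 0 0 0 255; 0 0 0 0 255; 0 0 0 0 255; 0 0 0 0 255", "squeeze": 25}}

```text
time_s: 3.37
tool_pos: [0.5366, 0.1396, 0.0878]
tool_rot: [-179.9, -0.0, 90.8]
force: [-5.6, -0.6, 4.3]
grip_width: 0.0161
grasp_force: 22.6
```

>>> {"fn": "arm_command", "kwargs": {"series": "0 0 -2 0 255; 0 0 -4 0 255; 0 0 -6 0 255; 0 0 -8 0 255; 0 0 -8 0 255; 0 0 -8 0 255; 0 0 -4 0 255; 0 0 0 0 255", "squeeze": 40}}

```text
time_s: 4.03
tool_pos: [0.5388, 0.1397, 0.1291]
tool_rot: [179.8, -0.1, 90.8]
force: [0.3, -0.3, -3.9]
grip_width: 0.0094
grasp_force: 39.4
```

Opening 9.4 mm with a 4 N load, so the partition is flush in the pads and the carton hangs level. Next: carry it to a hover above low_cross and look at the skid from there.

```bash
python3 -c "
from h import *
plan([.4905,-.2985,.195],57.95,16,p=[.5388,.1397,.18],y0=90.8,grip=255)"
```

```text
-14.6 -1.8 -0.5 0.0191 255; -29.2 -3.1 -1 0.0382 255; -29.3 -1.9 -1 0.0382 255; -29.4 -0.9 -1 0.0382 255; -29.4 0.3 -1 0.0382 255; -29.4 1.4 -1 0.0382 255; -29.2 2.6 -1 0.0382 255; -29.2 3.6 -1 0.0382 255; -29 4.8 -1 0.0382 255; -28.8 5.9 -1 0.0382 255; -28.6 6.9 -1 0.0382 255; -28.2 8.1 -1 0.0382 255; -28 9.1 -1 0.0382 255; -27.5 10.2 -1 0.0382 255; -27.2 11.2 -1 0.0382 255; -13.4 6.1 -0.5 0.0191 255
```

>>> {"fn": "arm_command", "kwargs": {"series": "0 0 -15 0 255; 0 0 -22 0 255; -14.6 -1.8 -14.5 0.0191 255; -29.2 -3.1 -1 0.0382 255; -29.3 -1.9 -1 0.0382 255; -29.4 -0.9 -1 0.0382 255; -29.4 0.3 -1 0.0382 255; -29.4 1.4 -1 0.0382 255; -29.2 2.6 -1 0.0382 255; -29.2 3.6 -1 0.0382 255; -29 4.8 -1 0.0382 255; -28.8 5.9 -1 0.0382 255; -28.6 6.9 -1 0.0382 255; -28.2 8.1 -1 0.0382 255; -28 9.1 -1 0.0382 255; -27.5 10.2 -1 0.0382 255; -27.2 11.2 -1 0.0382 255; -13.4 6.1 -0.5 0.0191 255; 0 0 0 0 255; 0 0 0 0 255"}}

```text
time_s: 5.7
tool_pos: [0.4883, -0.2995, 0.1931]
tool_rot: [-179.9, 0.0, 57.8]
force: [-0.8, 1.9, -3.5]
grip_width: 0.0095
grasp_force: 39.4
```

```bash
python3 - <<'E'
from h import *
o=telemetry.get_obs();im=cams.read_camera("wrist");cv2.imwrite("pics/w1.png",im)
pose=(o["tool_pos"],o["tool_rot"]);print(pose,o["grip_width"],o["time_s"])
s=[.5266,-.24088,np.radians(-122.045)]
S=[(-.11,.076,.022),(.11,.076,.022),(.11,-.076,.022),(-.11,-.076,.022),(-.1005,.068,.067),(.0295,.068,.067),(-.1005,-.068,.067),(.0295,-.068,.067)]
q=proj("wrist",world(s,S),pose);print(np.round(q).tolist())
for p in q: cv2.circle(im,tuple(np.round(p*16).astype(int)),24,(0,0,255),-1,shift=4)
cv2.imwrite("pics/w1b.png",cv2.resize(im,(800,600),interpolation=2))
E
```

```text
(array([ 0.48829147, -0.29950821,  0.19313118]), array([-1.79934145e+02,  9.53189039e-03,  5.78180229e+01])) 0.009494497490233617 5.7
[[404.0, 20.0], [391.0, 256.0], [247.0, 257.0], [233.0, 20.0], [408.0, 11.0], [398.0, 182.0], [230.0, 11.0], [240.0, 183.0]]
```

View pics/w1b.png

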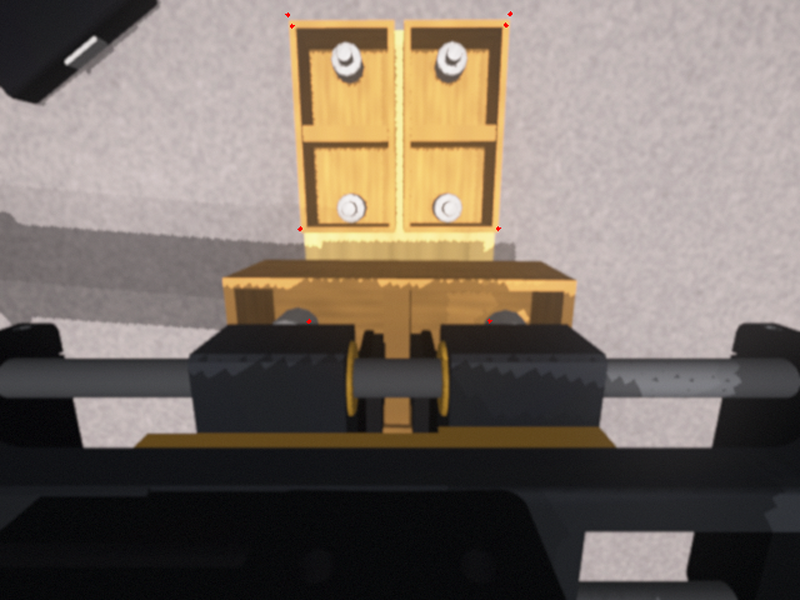

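The base cartons' near rims lie within 1–2 px of the prediction (800-px view: observed (299,231) and (500,230)). Laterally they match within 1 px. The held carton's near rim runs (222,280)–(575,280), which puts it centred, level, and with its underside about 33 mm below the TCP. Descending.

>>> {"fn": "arm_command", "kwargs": {"series": "-0.5 1.3 12 0 255; 0 0 25 0 255; 0 0 30 0 255; 0 0 28 0 255; 0 0 16 0 255; 0 0 8 0 255; 0 0 0 0 255; 0 0 0 0 255"}}

```text
time_s: 6.42
tool_pos: [0.4907, -0.2992, 0.0748]
tool_rot: [180.0, -0.0, 58.0]
force: [0.8, -0.4, -4.0]
grip_width: 0.0096
grasp_force: 39.4
```

>>> {"fn": "arm_command", "kwargs": {"series": "-2 -0.5 6 0 255; 0 0 5 0 255; 0 0 3 0 255; 0 0 2 0 255; 0 0 2 0 255; 0 0 0 0 255"}}

```text
time_s: 6.92
tool_pos: [0.4886, -0.3011, 0.0565]
tool_rot: [-180.0, -0.0, 58.0]
force: [0.4, -0.2, -3.9]
grip_width: 0.0095
grasp_force: 39.4
```

>>> {"fn": "arm_command", "kwargs": {"series": "0.5 0 1 0 255; 0 0 1 0 255; 0 0 1 0 255; 0 0 1 0 255; 0 0 0 0 255"}}

```text
time_s: 7.33
tool_pos: [0.4901, -0.3018, 0.0537]
tool_rot: [179.8, 0.0, 58.0]
force: [1.0, -2.7, 3.1]
grip_width: 0.0097
grasp_force: 40.0
```

Contact felt. Opening part-way, then rising.

>>> {"fn": "arm_command", "kwargs": {"series": "0 0 0 0 240; 0 0 0 0 185; 0 0 0 0 185; 0 0 0 0 185; 0 0 0 0 185; 0 0 -4 0 185; 0 0 -15 0 185; 0 0 -25 0 185; 0 0 -35 0 185; 0 0 -35 0 185; 0 0 -20 0 185"}}

```text
time_s: 8.25
tool_pos: [0.4898, -0.3017, 0.1906]
tool_rot: [179.8, -0.1, 57.9]
force: [0.5, -1.3, -0.2]
grip_width: 0.0241
grasp_force: 0.0
```

```bash
python3 - <<'E'
from h import *
o=telemetry.get_obs();im=cams.read_camera("top")
print(o["tool_pos"],o["tool_rot"],o["force"],o["time_s"])
plan([.5405,.213,.22],90.85,18,grip=182)
plan([.5370,.2143,.10],90.85,6,p=[.5405,.213,.22],y0=90.85,grip=182)
cv2.imwrite("pics/t1.png",cv2.resize(im[205:335,360:520],None,fx=5,fy=4.6,interpolation=2))
E
```

```text
[ 0.48977895 -0.30173366  0.19064451] [ 1.79775294e+02 -5.57821670e-02  5.79389404e+01] [ 0.52456138 -1.34845398 -0.16407816] 8.25
13.6 -6.8 -0.8 -0.0169 182; 27.5 -13.2 -1.5 -0.0338 182; 27.9 -12.3 -1.6 -0.0338 182; 28.3 -11.3 -1.5 -0.0338 182; 28.7 -10.3 -1.6 -0.0338 182; 29 -9.4 -1.5 -0.0338 182; 29.2 -8.4 -1.6 -0.0338 182; 29.6 -7.4 -1.5 -0.0338 182; 29.8 -6.4 -1.6 -0.0338 182; 30 -5.3 -1.5 -0.0338 182; 30.2 -4.4 -1.6 -0.0338 182; 30.3 -3.3 -1.5 -0.0338 182; 30.3 -2.3 -1.6 -0.0338 182; 30.5 -1.3 -1.5 -0.0338 182; 30.5 -0.3 -1.6 -0.0338 182; 30.4 0.8 -1.5 -0.0338 182; 30.4 1.8 -1.6 -0.0338 182; 15.2 1.4 -0.8 -0.0169 182
0.1 -0.3 12 -0 182; 0.3 -0.7 24 -0 182; 0.3 -0.7 24 -0 182; 0.2 -0.7 24 -0 182; 0.3 -0.7 24 -0 182; 0.2 -0.4 12 -0 182
```

>>> {"fn": "arm_command", "kwargs": {"series": "14 -7 -1 -0.017 182; 27.5 -13 -1.5 -0.034 182; 28 -12.3 -1.5 -0.034 182; 28.3 -11.3 -1.5 -0.034 182; 28.7 -10.3 -1.5 -0.034 182; 29 -9.4 -1.5 -0.034 182; 29.2 -8.4 -1.5 -0.034 182; 29.6 -7.4 -1.5 -0.034 182; 29.8 -6.4 -1.5 -0.034 182; 30 -5.3 -1.5 -0.034 182; 30.2 -4.4 -1.5 -0.034 182; 30.3 -3.3 -1.5 -0.034 182; 30.3 -2.3 -1.5 -0.034 182; 30.5 -1.3 -1.5 -0.034 182; 30.5 -0.3 -1.5 -0.034 182; 30.4 0.8 -1.5 -0.034 182; 30.4 1.8 -1.5 -0.034 182; 15 1.4 0 -0.016 182; 0 0 0 0 182"}}

```text
time_s: 9.88
tool_pos: [0.5361, 0.2199, 0.2111]
tool_rot: [-179.9, -0.1, 91.4]
force: [-0.5, 0.1, -0.0]
grip_width: 0.0247
grasp_force: 0.0
```

```bash
python3 - <<'E'
from h import *
o=telemetry.get_obs();im=cams.read_camera("top");cv2.imwrite("pics/t2full.png",im)
print(o["tool_pos"],o["tool_rot"])
plan([.5365,.2143,.0985],90.85,6,grip=182)
cv2.imwrite("pics/t2.png",cv2.resize(im[210:326,388:510],None,fx=5,fy=5,interpolation=cv2.INTER_CUBIC))
E
```

```text
[0.53612133 0.2198519  0.21111787] [-1.79943505e+02 -5.00865234e-02  9.14155417e+01]
-0.2 -0 11.3 0.0006 182; -0.4 -0 22.5 0.0012 182; -0.5 -0.1 22.5 0.0012 182; -0.4 0 22.5 0.0012 182; -0.4 0 22.6 0.0012 182; -0.3 -0 11.2 0.0006 182
```

View pics/t2.png

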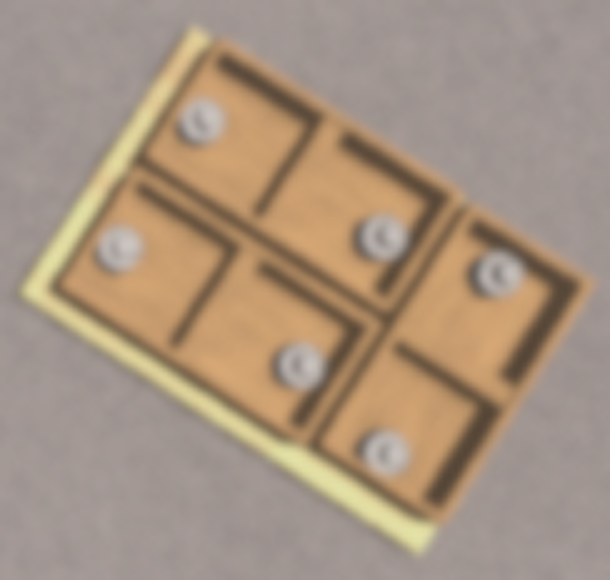

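The first carton lies squarely against the two base cartons with a small even gap; its outer corners are at about (590,285) and (440,520) in the crop. Going for the second.

>>> {"fn": "arm_command", "kwargs": {"series": "-1 0 11 0.003 182; -1.2 0 22.5 0.004 182; -1.2 0 22.5 0.003 182; -1.1 0 22.5 0 182; -1 0 22.6 0 182; 0 0 11 0 182; 0 0 0 0 182"}}

```text
time_s: 10.52
tool_pos: [0.5352, 0.2065, 0.0965]
tool_rot: [-179.7, 0.2, 90.3]
force: [-0.8, -0.0, 0.6]
grip_width: 0.0249
grasp_force: 0.0
```

>>> {"fn": "arm_command", "kwargs": {"series": "0 0 0 0 182; 0 0 0 0 182"}}

```text
time_s: 10.68
tool_pos: [0.5383, 0.2094, 0.101]
tool_rot: [179.9, -0.1, 90.4]
force: [0.9, -0.1, 0.1]
grip_width: 0.0249
grasp_force: 0.0
```

>>> {"fn": "arm_command", "kwargs": {"series": "2.5 0 2 -0.004 182; 2.4 0 3 -0.004 182; 0 0 0 0 182; 0 0 0 0 182; 0 0 0 0 182"}}

```text
time_s: 11.1
tool_pos: [0.5372, 0.2148, 0.0949]
tool_rot: [180.0, -0.0, 90.9]
force: [-0.4, 0.1, -0.2]
grip_width: 0.025
grasp_force: 0.0
```

>>> {"fn": "arm_command", "kwargs": {"series": "-0.3 -0.5 5 0 182; 0 0 3.5 0 182; 0 0 0 0 182; 0 0 0 0 182; 0 0 0 0 255; 0 0 0 0 255; 0 0 0 0 255; 0 0 0 0 255", "squeeze": 25}}

```text
time_s: 11.77
tool_pos: [0.5359, 0.2143, 0.086]
tool_rot: [-179.9, 0.0, 90.9]
force: [-2.9, -0.3, 0.7]
grip_width: 0.0171
grasp_force: 22.5
```

>>> {"fn": "arm_command", "kwargs": {"series": "0 0 -2 0 255; 0 0 -4 0 255; 0 0 -6 0 255; 0 0 -8 0 255; 0 0 -8 0 255; 0 0 -8 0 255; 0 0 -15 0 255; 0 0 -20 0 255; 0 0 -15 0 255; 0 0 -5 0 255; 0 0 0 0 255", "squeeze": 40}}

```text
time_s: 12.68
tool_pos: [0.538, 0.2146, 0.1789]
tool_rot: [179.8, -0.1, 90.9]
force: [0.2, -0.5, -4.5]
grip_width: 0.0096
grasp_force: 39.6
```

```bash
python3 - <<'E'
from h import *
plan([.5627-.0009,-.1832-.0014,.20],57.95,16,p=[.5365,.2143,.177],y0=90.85,grip=255)
E
```

```text
-13.3 0.6 -0.8 0.0191 255; -26.6 1.8 -1.5 0.0383 255; -26.5 2.9 -1.5 0.0383 255; -26.4 3.8 -1.6 0.0383 255; -26.2 4.8 -1.5 0.0383 255; -26 5.9 -1.5 0.0383 255; -25.7 6.8 -1.6 0.0383 255; -25.5 7.8 -1.5 0.0383 255; -25.2 8.8 -1.5 0.0383 255; -24.8 9.7 -1.6 0.0383 255; -24.4 10.7 -1.5 0.0383 255; -24 11.6 -1.5 0.0383 255; -23.5 12.5 -1.6 0.0383 255; -23 13.4 -1.5 0.0383 255; -22.5 14.3 -1.5 0.0383 255; -11 7.6 -0.8 0.0191 255
```

>>> {"fn": "arm_command", "kwargs": {"series": "-13.3 0.6 -1 0.019 255; -26.6 1.8 -1.5 0.038 255; -26.5 2.9 -1.5 0.038 255; -26.4 3.8 -1.5 0.038 255; -26.2 4.8 -1.5 0.038 255; -26 5.9 -1.5 0.038 255; -25.7 6.8 -1.5 0.038 255; -25.5 7.8 -1.5 0.038 255; -25.2 8.8 -1.5 0.038 255; -24.8 9.7 -1.5 0.038 255; -24.4 10.7 -1.5 0.038 255; -24 11.6 -1.5 0.038 255; -23.5 12.5 -1.5 0.038 255; -23 13.4 -1.5 0.038 255; -22.5 14.3 -1.5 0.038 255; -11 7.6 -1 0.02 255; 0 0 0 0 255; 0 0 0 0 255; 0 0 0 0 255"}}

```text
time_s: 14.27
tool_pos: [0.5629, -0.1837, 0.1998]
tool_rot: [-179.9, -0.1, 58.2]
force: [-0.5, -0.6, -4.8]
grip_width: 0.0096
grasp_force: 39.6
```

```bash
python3 - <<'E'
from h import *
o=telemetry.get_obs();print(o["tool_pos"],o["tool_rot"])
im=cams.read_camera("wrist");cv2.imwrite("pics/w2.png",im[150:320])
plan([.5618,-.1848,.125],57.95,4,grip=255)
E
```

```text
[ 0.5629006  -0.18369862  0.19975902] [-1.79920397e+02 -5.55467646e-02  5.82125403e+01]
-0.4 -0 12.5 0.001 255; -0.7 -0.1 24.9 0.002 255; -0.8 -0.1 24.9 0.002 255; -0.4 -0 12.5 0.001 255
```

View pics/w2.png

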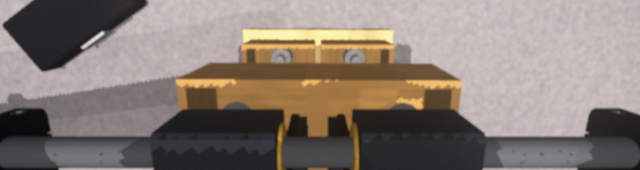

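The held carton's rim is centred and square, spanning (177–461, 230). Lowering onto top_cross.

>>> {"fn": "arm_command", "kwargs": {"series": "-0.3 0.1 12 0.002 255; 0 0 25 0.002 255; 0 0 25 0 255; 0 0 18 0 255; 0 0 8 0 255; 0 0 2 0 255; 0 0 0 0 255; 0 0 0 0 255"}}

```text
time_s: 14.98
tool_pos: [0.5641, -0.1848, 0.1112]
tool_rot: [179.9, -0.0, 58.0]
force: [0.4, 0.4, -3.4]
grip_width: 0.0098
grasp_force: 39.6
```

>>> {"fn": "arm_command", "kwargs": {"series": "0 -1 3 0 255; 0 0 3 0 255; 0 0 1 0 255; 0 0 1 0 255; 0 0 1 0 255; 0 0 0 0 255"}}

```text
time_s: 15.48
tool_pos: [0.5623, -0.1843, 0.101]
tool_rot: [-180.0, -0.0, 58.0]
force: [0.4, 0.4, -4.1]
grip_width: 0.0095
grasp_force: 39.6
```

>>> {"fn": "arm_command", "kwargs": {"series": "0 0 1 0 255; 0 0 1 0 255; 0 0 1 0 255; 0 0 0 0 255"}}

```text
time_s: 15.82
tool_pos: [0.5625, -0.1844, 0.0982]
tool_rot: [180.0, -0.0, 58.0]
force: [-0.3, -0.4, -3.1]
grip_width: 0.0096
grasp_force: 39.6
```

>>> {"fn": "arm_command", "kwargs": {"series": "0 0 1 0 255; 0 0 1 0 255; 0 0 0 0 255; 0 0 0 0 255"}}

```text
time_s: 16.15
tool_pos: [0.5629, -0.1849, 0.0968]
tool_rot: [179.9, -0.0, 58.0]
force: [0.7, -2.4, 1.6]
grip_width: 0.0093
grasp_force: 39.9
```

Contact. Releasing, rising and returning for the third.

>>> {"fn": "arm_command", "kwargs": {"series": "0 0 0 0 240; 0 0 0 0 185; 0 0 0 0 185; 0 0 0 0 185; 0 0 0 0 185; 0 0 -4 0 185; 0 0 -15 0 185; 0 0 -25 0 185; 0 0 -35 0 185; 0 0 -25 0 182; 0 0 0 0 182"}}

```text
time_s: 17.07
tool_pos: [0.5654, -0.1856, 0.2063]
tool_rot: [179.5, -0.2, 58.0]
force: [0.5, -1.0, 0.4]
grip_width: 0.0251
grasp_force: 0.0
```

```bash
python3 - <<'E'
from h import *
o=telemetry.get_obs();print(o["tool_pos"],o["tool_rot"])
plan([.5354,.2883,.21],90.85,18,grip=182)
E
```

```text
[ 0.5654369  -0.18561356  0.20633641] [179.48852889  -0.22996422  57.95783738]
11.3 -8.1 -0.1 -0.0169 182; 23 -15.9 -0.2 -0.0338 182; 23.5 -15.2 -0.2 -0.0338 182; 24 -14.3 -0.3 -0.0338 182; 24.4 -13.5 -0.2 -0.0338 182; 24.9 -12.6 -0.2 -0.0338 182; 25.4 -11.8 -0.2 -0.0338 182; 25.7 -11 -0.2 -0.0338 182; 26 -10.1 -0.2 -0.0338 182; 26.4 -9.2 -0.2 -0.0338 182; 26.7 -8.3 -0.3 -0.0338 182; 26.9 -7.3 -0.2 -0.0338 182; 27.2 -6.5 -0.2 -0.0338 182; 27.3 -5.6 -0.2 -0.0338 182; 27.6 -4.6 -0.2 -0.0338 182; 27.7 -3.7 -0.2 -0.0338 182; 27.8 -2.7 -0.3 -0.0338 182; 13.9 -0.9 -0.1 -0.0169 182
```

>>> {"fn": "arm_command", "kwargs": {"series": "11.3 -8 0 -0.017 182; 23 -16 0 -0.034 182; 23.5 -15.2 0 -0.034 182; 24 -14.3 0 -0.034 182; 24.4 -13.5 0 -0.034 182; 24.9 -12.6 0 -0.034 182; 25.4 -11.8 0 -0.034 182; 25.7 -11 0 -0.034 182; 26 -10 0 -0.034 182; 26.4 -9.2 0 -0.034 182; 26.7 -8.3 0 -0.034 182; 27 -7.3 0 -0.034 182; 27.2 -6.5 0 -0.034 182; 27.3 -5.6 0 -0.034 182; 27.6 -4.6 0 -0.034 182; 27.7 -3.7 0 -0.034 182; 27.8 -2.7 0 -0.034 182; 14 -1 0 -0.015 182; 0 0 0 0 182; 0 0 0 0 182"}}

```text
time_s: 18.73
tool_pos: [0.5313, 0.2901, 0.1996]
tool_rot: [-180.0, 0.1, 91.1]
force: [-0.2, -0.3, -0.8]
grip_width: 0.025
grasp_force: 0.0
```

>>> {"fn": "arm_command", "kwargs": {"series": "0 0 12 0 182; 0 0 20 0 182; 0 0 12 0 182; 0 0 0 0 182; 0 0 0 0 182; 0 0 0 0 182"}}

```text
time_s: 19.23
tool_pos: [0.5321, 0.2891, 0.1568]
tool_rot: [180.0, -0.0, 90.9]
force: [-0.2, 0.4, 0.2]
grip_width: 0.0248
grasp_force: 0.0
```

```bash
python3 - <<'E'
from h import *
o=telemetry.get_obs();print(o["tool_pos"],o["tool_rot"])
im=cams.read_camera("top");cv2.imwrite("pics/t3.png",cv2.resize(im[210:326,388:510],None,fx=5,fy=5,interpolation=cv2.INTER_CUBIC))
plan([.5356,.2883,.10],90.85,4,grip=182)
E
```

```text
[0.53211287 0.28914115 0.15675024] [ 1.79954178e+02 -1.85678539e-02  9.09024544e+01]
-0.2 0.6 9.5 0.0002 182; -0.4 1.1 19.1 0.0004 182; -0.5 1.1 19 0.0004 182; -0.2 0.5 9.5 0.0002 182
```

View pics/t3.png

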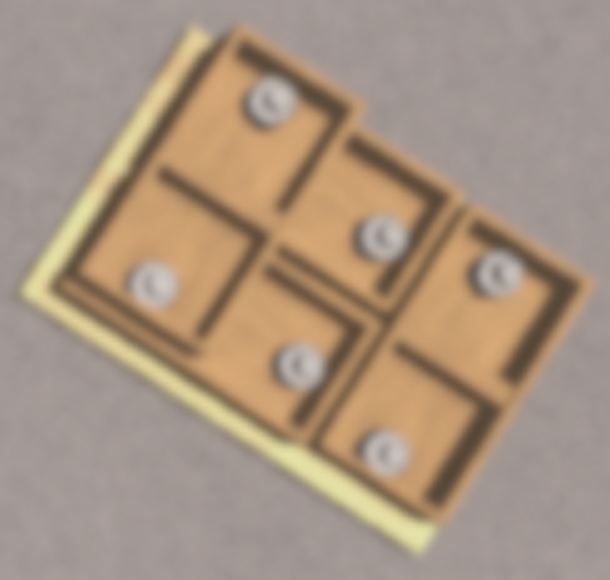

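The second carton sits square at the upper-left end, top_cross; its rim corners in the crop are about (237,30), (362,108), (197,352) and (68,282). I'll check it numerically.

```bash
python3 - <<'E'
from h import *
f=lambda c:(np.array(c)+.5)/5-.5+[388,210]
def go(z,c,s0,X=.065,Y=.0325):
    P=np.array([(X,-Y,z),(X,Y,z),(-X,Y,z),(-X,-Y,z)])  # +skid y end: -x side, +x side ...
    s,e=fit("top",P,f(c),s0);print(s[:2],np.degrees(s[2]),abs(e).max())
    return s
k=np.array([.5266,-.24088,np.radians(-122.045)])
# cartons: local x = skid y (yaw -32); local y = -skid x
r=np.radians(-32.045)
P=lambda X,Y,z:np.array([(X,Y,z),(X,-Y,z),(-X,-Y,z),(-X,Y,z)])
for n,z,c,t in(("top_cross",.112,[(237,30),(362,108),(197,352),(68,282)],(-.068,0,0)),("low",.067,[(470,203),(592,285),(440,520),(314,441)],(.068,0,0))):
    s,e=fit("top",P(.065,.0325,z),f(c),[*world(k,t)[0][:2],r]);d=(s-np.r_[world(k,t)[0][:2],r])
    T=np.array([[np.cos(k[2]),np.sin(k[2])],[-np.sin(k[2]),np.cos(k[2])]])
    print(n,"skid-frame err mm",T@d[:2]*1000,np.degrees(d[2]),abs(e).max())
s,e=fit("top",P(.068,.065,.067),f([(218,40),(462,196),(300,443),(52,290)]),[*world(k,(-.0355,0,0))[0][:2],r]);d=s-np.r_[world(k,(-.0355,0,0))[0][:2],r];print("bases",T@d[:2]*1000,np.degrees(d[2]),abs(e).max())
E
```

```text
top_cross skid-frame err mm [-1.62321158 -1.33700638] -0.6414082390423663 1.588428136357038
low skid-frame err mm [-2.35846854  1.23714298] -0.6395880832109797 0.7670796614316941
bases [-0.68610098 -1.32346419] -0.053435354520792656 0.9987878311876557
```

>>> {"fn": "arm_command", "kwargs": {"series": "-0.2 0.7 9.5 0 182; -0.3 1.2 19 0 182; -0.3 1.2 19 0 182; 0 0.4 9 0 182; 0 0 4 0 182; 0 0 0 0 182; 0 0 0 0 182; 0 0 0 0 182"}}

```text
time_s: 19.95
tool_pos: [0.5358, 0.2894, 0.0969]
tool_rot: [179.9, -0.1, 91.0]
force: [1.2, 0.5, -0.2]
grip_width: 0.0252
grasp_force: 0.0
```

All within about 2 mm. Grasping the third.

>>> {"fn": "arm_command", "kwargs": {"series": "-0.8 -0.3 6 0 182; 0 0 5 0 182; 0 0 0 0 182; 0 0 0 0 182; 0 0 0 0 255; 0 0 0 0 255; 0 0 0 0 255; 0 0 0 0 255", "squeeze": 25}}

```text
time_s: 20.62
tool_pos: [0.5349, 0.2883, 0.0849]
tool_rot: [180.0, -0.0, 91.0]
force: [-0.4, -0.8, 0.8]
grip_width: 0.0175
grasp_force: 22.7
```

>>> {"fn": "arm_command", "kwargs": {"series": "0 0 -2 0 255; 0 0 -4 0 255; 0 0 -6 0 255; 0 0 -8 0 255; 0 0 -8 0 255; 0 0 -8 0 255; 0 0 -15 0 255; 0 0 -20 0 255; 0 0 -20 0 255; 0 0 -12 0 255; 0 0 0 0 255; 0 0 0 0 255", "squeeze": 40}}

```text
time_s: 21.62
tool_pos: [0.5347, 0.2882, 0.1877]
tool_rot: [180.0, -0.0, 91.0]
force: [-0.7, -0.2, -3.6]
grip_width: 0.0093
grasp_force: 39.7
```

```bash
cat >> h.py <<'E'
def rim(im,cols=(215,390,430),r0=195,r1=255):
    out=[]
    for c in cols:
        g=im[r0:r1,c-6:c+7].mean((1,2));g=cv2.GaussianBlur(g[:,None].astype(np.float32),(1,3),0)[:,0]
        out.append((int(r0+np.argmax(np.diff(g))),round(float(np.diff(g).max()),1)))
    return out
E
python3 - <<'E'
from h import *
a=cv2.imread("pics/w2.png");b=cv2.imread("pics/w1.png");full=np.zeros((480,640,3),np.uint8);full[150:320]=a
print(rim(full),rim(b))
plan([.5379,-.2898,.20],147.95,18,p=[.5347,.2882,.188],y0=91,grip=255)
E
```

```text
[(228, 35.3), (229, 15.5), (229, 34.6)] [(221, 33.4), (222, 20.4), (223, 35.0)]
-17 -0.2 -0.4 -0.0292 255; -34 -1.4 -0.7 -0.0585 255; -33.8 -3.4 -0.7 -0.0585 255; -33.6 -5.3 -0.7 -0.0585 255; -33.2 -7.3 -0.7 -0.0585 255; -32.7 -9.3 -0.7 -0.0585 255; -32.1 -11.1 -0.7 -0.0585 255; -31.5 -13 -0.7 -0.0585 255; -30.6 -14.8 -0.7 -0.0585 255; -29.6 -16.6 -0.7 -0.0585 255; -28.7 -18.3 -0.7 -0.0585 255; -27.6 -19.9 -0.7 -0.0585 255; -26.3 -21.5 -0.7 -0.0585 255; -25 -23 -0.7 -0.0585 255; -23.7 -24.4 -0.7 -0.0585 255; -22.2 -25.8 -0.7 -0.0585 255; -20.6 -27 -0.7 -0.0585 255; -9.5 -14.1 -0.4 -0.0292 255
```

>>> {"fn": "arm_command", "kwargs": {"series": "-17 0 -1 -0.029 255; -34 -1.4 -1 -0.0585 255; -33.8 -3.4 -1 -0.0585 255; -33.6 -5.3 -1 -0.0585 255; -33.2 -7.3 -1 -0.0585 255; -32.7 -9.3 -1 -0.0585 255; -32 -11 -1 -0.0585 255; -31.5 -13 -1 -0.0585 255; -30.6 -14.8 -0.5 -0.0585 255; -29.6 -16.6 -0.5 -0.0585 255; -28.7 -18.3 -0.5 -0.0585 255; -27.6 -19.9 -0.5 -0.0585 255; -26.3 -21.5 -0.5 -0.0585 255; -25 -23 -0.5 -0.0585 255; -23.7 -24.4 -0.5 -0.0585 255; -22.2 -25.8 -0.5 -0.0585 255; -20.6 -27 0 -0.0585 255; -9.5 -14 0 -0.029 255; 0 0 0 0 255; 0 0 0 0 255"}}

```text
time_s: 23.28
tool_pos: [0.5363, -0.2905, 0.1977]
tool_rot: [-179.9, -0.2, 147.7]
force: [1.1, 0.4, -3.4]
grip_width: 0.0096
grasp_force: 39.8
```

>>> {"fn": "arm_command", "kwargs": {"series": "0 0 0 0 255; 0 0 0 0 255"}}

```text
time_s: 23.45
tool_pos: [0.5381, -0.2874, 0.1986]
tool_rot: [180.0, -0.1, 148.1]
force: [0.3, 0.1, -3.9]
grip_width: 0.0093
grasp_force: 39.8
```

```bash
python3 - <<'E'
from h import *
o=telemetry.get_obs();print(o["tool_pos"],o["tool_rot"],o["grip_width"],o["qpos"])
im=cams.read_camera("wrist");cv2.imwrite("pics/w3.png",im);print(rim(im))
plan([.5379,-.2898,.12],147.95,4,grip=255)
E
```

```text
[ 0.53805834 -0.2874483   0.19858776] [ 1.79954962e+02 -1.19010655e-01  1.48050841e+02] 0.009290517268969468 [ -6.32285459  16.51030015  38.83876936  92.22897887 -10.67344831
  75.14075597  92.18250215]
[(231, 16.0), (232, 15.3), (231, 20.2)]
-0.2 -0.3 13.2 0.0003 255; -0.3 -0.7 26.3 0.0007 255; -0.3 -0.7 26.3 0.0007 255; -0.1 -0.4 13.2 0.0003 255
```

>>> {"fn": "arm_command", "kwargs": {"series": "-0.4 -1 12 0 255; -0.4 -1 25 0 255; 0 0 25 0 255; 0 0 18 0 255; 0 0 8 0 255; 0 0 1 0 255; 0 0 0 0 255; 0 0 0 0 255; 0 0 0 0 255"}}

```text
time_s: 24.25
tool_pos: [0.5385, -0.2922, 0.1122]
tool_rot: [180.0, 0.2, 147.9]
force: [-0.1, 0.2, -3.8]
grip_width: 0.0097
grasp_force: 39.8
```

>>> {"fn": "arm_command", "kwargs": {"series": "1.4 1.4 3 0 255; 0 0 3 0 255; 0 0 2 0 255; 0 0 1 0 255; 0 0 1 0 255; 0 0 0 0 255; 0 0 0 0 255"}}

```text
time_s: 24.83
tool_pos: [0.537, -0.2898, 0.1006]
tool_rot: [-180.0, -0.0, 147.9]
force: [-0.1, 0.7, -4.2]
grip_width: 0.0098
grasp_force: 39.8
```

>>> {"fn": "arm_command", "kwargs": {"series": "-0.6 0 1 0 255; 0 0 1 0 255; 0 0 1 0 255; 0 0 0.5 0 255; 0 0 0 0 255; 0 0 0 0 255"}}

```text
time_s: 25.33
tool_pos: [0.5375, -0.2901, 0.0971]
tool_rot: [180.0, -0.0, 147.9]
force: [-0.5, -0.5, -4.1]
grip_width: 0.0096
grasp_force: 39.8
```

>>> {"fn": "arm_command", "kwargs": {"series": "0 0 1 0 255; 0 0 1 0 255; 0 0 0 0 255; 0 0 0 0 255"}}

```text
time_s: 25.67
tool_pos: [0.5381, -0.2899, 0.0957]
tool_rot: [180.0, 0.0, 147.9]
force: [0.7, 1.4, 0.2]
grip_width: 0.0096
grasp_force: 39.9
```

Contact. Releasing and rising.

>>> {"fn": "arm_command", "kwargs": {"series": "0 0 0.5 0 255; 0 0 0 0 240; 0 0 0 0 185; 0 0 0 0 185; 0 0 0 0 185; 0 0 0 0 185; 0 0 -4 0 185; 0 0 -15 0 185; 0 0 -25 0 185; 0 0 -35 0 185; 0 0 -25 0 182; 0 0 0 0 182; 0 0 0 0 182"}}

```text
time_s: 26.75
tool_pos: [0.5385, -0.2909, 0.2007]
tool_rot: [179.9, 0.2, 147.9]
force: [-0.5, -0.2, -1.0]
grip_width: 0.0248
grasp_force: 0.0
```

```bash
python3 - <<'E'
from h import *
o=telemetry.get_obs();print(o["tool_pos"],o["tool_rot"])
plan([.535,.3623,.21],90.9,20,grip=182)
E
```

```text
[ 0.53848285 -0.29091857  0.20073055] [179.94458193   0.22175905 147.91229261]
9.2 14.5 -0.2 0.0262 182; 19.2 28.6 -0.5 0.0524 182; 20.6 27.4 -0.5 0.0524 182; 22.1 26.4 -0.5 0.0524 182; 23.4 25.2 -0.5 0.0524 182; 24.7 23.9 -0.5 0.0524 182; 25.9 22.6 -0.5 0.0524 182; 27 21.2 -0.5 0.0524 182; 28.2 19.8 -0.4 0.0524 182; 29.1 18.3 -0.5 0.0524 182; 30.1 16.7 -0.5 0.0524 182; 30.8 15.1 -0.5 0.0524 182; 31.7 13.5 -0.5 0.0524 182; 32.2 11.8 -0.5 0.0524 182; 32.9 10.1 -0.5 0.0524 182; 33.4 8.3 -0.5 0.0524 182; 33.7 6.6 -0.4 0.0524 182; 34 4.9 -0.5 0.0524 182; 34.3 3 -0.5 0.0524 182; 17.2 0.6 -0.3 0.0262 182
```

>>> {"fn": "arm_command", "kwargs": {"series": "9 14.5 0 0.026 182; 19 28.6 0 0.0524 182; 20.6 27.4 0 0.0524 182; 22 26.4 0 0.0524 182; 23.4 25.2 0 0.0524 182; 24.7 24 0 0.0524 182; 26 22.6 0 0.0524 182; 27 21.2 0 0.0524 182; 28.2 19.8 0 0.0524 182; 29 18.3 0 0.0524 182; 30 16.7 0 0.0524 182; 30.8 15 0 0.0524 182; 31.7 13.5 0 0.0524 182; 32.2 11.8 0 0.0524 182; 32.9 10 0 0.0524 182; 33.4 8.3 0 0.0524 182; 33.7 6.6 0 0.0524 182; 34 4.9 0 0.0524 182; 34.3 3 0 0.0524 182; 17.2 0.6 0 0.026 182"}}

```text
time_s: 28.42
tool_pos: [0.5315, 0.368, 0.1964]
tool_rot: [-179.8, -0.0, 91.1]
force: [-0.2, 0.2, -0.4]
grip_width: 0.025
grasp_force: 0.0
```

>>> {"fn": "arm_command", "kwargs": {"series": "0 0 12 0 182; 0 0 20 0 182; 0 0 10 0 182; 0 0 0 0 182; 0 0 0 0 182; 0 0 0 0 182; 0 0 0 0 182"}}

```text
time_s: 29.0
tool_pos: [0.5348, 0.3626, 0.1579]
tool_rot: [179.9, -0.1, 90.9]
force: [-0.5, -0.1, -0.1]
grip_width: 0.0249
grasp_force: 0.0
```

```bash
python3 - <<'E'
from h import *
o=telemetry.get_obs();print(o["tool_pos"],o["tool_rot"])
im=cams.read_camera("top");cv2.imwrite("pics/t4.png",im)
plan([.5347,.3623,.098],90.85,4,grip=182)
# outline of the top_a carton: colour edges near the predicted rim corners
k=np.array([.5266,-.24088,np.radians(-122.045)])
q=proj("top",world(k,[(.1005,.068,.112),(.1005,.003,.112),(-.0295,.068,.112),(-.0295,.003,.112)]));print(q.round(1).tolist())
# pixels that differ from t2full where carton differs -> min-area rectangle
d=cv2.absdiff(im,cv2.imread("pics/t2full.png")).max(2)[205:330,385:515]
m=cv2.morphologyEx((d>18).astype(np.uint8),cv2.MORPH_CLOSE,np.ones((7,7)))
n,l,st,c=cv2.connectedComponentsWithStats(m);print(st[1:].tolist())
E
```

```text
[0.53484905 0.36261336 0.15790072] [ 1.79913093e+02 -7.03154229e-02  9.08643032e+01]
-0.1 -0 10 0.0001 182; -0.1 -0.1 20 0.0001 182; -0.2 0 19.9 0.0001 182; -0.1 -0 10 0.0001 182
[[515.3, 264.6], [499.4, 289.9], [463.6, 231.6], [447.7, 256.5]]
[[15, 10, 115, 75, 4074]]
```

Fourth carton.

>>> {"fn": "arm_command", "kwargs": {"series": "-0.3 0 10 0 182; 0 0 20 0 182; 0 0 20 0 182; 0 0 12 0 182; 0 0 4 0 182; 0 0 0 0 182; 0 0 0 0 182; 0 0 0 0 182"}}

```text
time_s: 29.72
tool_pos: [0.5349, 0.363, 0.092]
tool_rot: [179.9, -0.1, 90.9]
force: [-0.2, 1.2, 0.4]
grip_width: 0.0248
grasp_force: 0.0
```

```bash
cat >> h.py <<'E'
def fittings(im,k=(.5266,-.24088,np.radians(-122.045))):
    """skid-frame error (mm) of each visible carton from its grey fittings (top centre z=39 mm)"""
    hsv=cv2.cvtColor(im,cv2.COLOR_BGR2HSV);T=np.array([[np.cos(k[2]),np.sin(k[2])],[-np.sin(k[2]),np.cos(k[2])]])
    for n,x,y,z,a in(("base_a",-.0355,.0355,.022,0),("base_b",-.0355,-.0355,.022,0),("low",.068,0,.022,1),("tc",-.068,0,.067,1),("ta",.0355,.0355,.067,0),("tb",.0355,-.0355,.067,0)):
        for s in(1,-1):
            P=(x+(0 if a else s*.049),y+(s*.049 if a else 0),z+.036);u,v=proj("top",world(k,P))[0]
            i,j=int(round(u)),int(round(v));w=hsv[j-7:j+8,i-7:i+8];m=w[...,1]<60
            if m.sum()<8: print(n,s,"none",m.sum());continue
            r,c=np.nonzero(m);d=np.array([c.mean()+i-7-u,r.mean()+j-7-v])
            g=np.array([(proj("top",world(k,P)+np.eye(3)[q]*.001)[0]-[u,v]) for q in(0,1)]).T
            print(n,s,m.sum(),(T@np.linalg.solve(g,d)).round(1))
E
python3 -c "
from h import *
print(telemetry.get_obs()['tool_pos'])
fittings(cv2.imread('pics/t4.png'))"
```

```text
[0.53494903 0.36298238 0.09199009]
base_a 1 15 [-17.3   4.6]
base_a -1 none 0
base_b 1 78 [-1.7 -1.4]
base_b -1 23 [15.3 -5. ]
low 1 17 [16.4 -4.7]
low -1 68 [-4.8 -0.1]
tc 1 83 [-2.1 -0.7]
tc -1 65 [-2.   0.3]
ta 1 93 [-3.7 -1.8]
ta -1 66 [-3.3 -1.8]
tb 1 63 [11.2 -0.6]
tb -1 41 [13.  -5.8]
```

>>> {"fn": "arm_command", "kwargs": {"series": "-0.5 0 4 0 182; 0 0 2 0 182; 0 0 0 0 182; 0 0 0 0 182; 0 0 0 0 255; 0 0 0 0 255; 0 0 0 0 255; 0 0 0 0 255", "squeeze": 25}}

```text
time_s: 30.38
tool_pos: [0.534, 0.3621, 0.0849]
tool_rot: [-180.0, -0.0, 90.9]
force: [-1.5, -1.1, 1.2]
grip_width: 0.0172
grasp_force: 22.4
```

>>> {"fn": "arm_command", "kwargs": {"series": "0 0 -2 0 255; 0 0 -4 0 255; 0 0 -6 0 255; 0 0 -8 0 255; 0 0 -8 0 255; 0 0 -8 0 255; 0 0 -15 0 255; 0 0 -20 0 255; 0 0 -20 0 255; 0 0 -14 0 255; 0 0 0 0 255; 0 0 0 0 255", "squeeze": 40}}

```text
time_s: 31.38
tool_pos: [0.5344, 0.362, 0.19]
tool_rot: [180.0, -0.0, 90.9]
force: [0.1, -0.8, -3.2]
grip_width: 0.0096
grasp_force: 39.7
```

```bash
python3 - <<'E'
from h import *
o=telemetry.get_obs();print(o["tool_pos"],o["tool_rot"])
k=np.array([.5266,-.24088,np.radians(-122.045)]);t=world(k,(.037,-.0355,.0))[0];print(t)
plan([t[0],t[1],.20],147.95,18,p=[.535,.2265,.1],y0=90.9,grip=255)
plan([t[0],t[1],.20],147.95,20,grip=255)
E
```

```text
[0.53435764 0.36195822 0.19004228] [ 1.79955126e+02 -3.79109976e-02  9.08972270e+01]
[ 0.47687743 -0.2534066   0.        ]
-14.1 -1.9 -2.9 -0.0293 255; -28 -4.7 -5.9 -0.0586 255; -27.8 -6.3 -5.9 -0.0586 255; -27.3 -8 -5.9 -0.0586 255; -26.8 -9.5 -5.9 -0.0586 255; -26.2 -11.1 -5.9 -0.0586 255; -25.5 -12.5 -5.8 -0.0586 255; -24.7 -14.1 -5.9 -0.0586 255; -23.8 -15.5 -5.9 -0.0586 255; -22.9 -16.8 -5.9 -0.0586 255; -21.9 -18.2 -5.9 -0.0586 255; -20.8 -19.4 -5.8 -0.0586 255; -19.6 -20.6 -5.9 -0.0586 255; -18.3 -21.7 -5.9 -0.0586 255; -17.1 -22.8 -5.9 -0.0586 255; -15.7 -23.7 -5.9 -0.0586 255; -14.3 -24.6 -5.9 -0.0586 255; -6.4 -12.7 -2.9 -0.0293 255
-16.2 -1.8 -0.3 -0.0262 255; -32.2 -4.3 -0.5 -0.0524 255; -32 -6.1 -0.5 -0.0524 255; -31.6 -7.7 -0.5 -0.0524 255; -31.1 -9.4 -0.6 -0.0524 255; -30.6 -11 -0.5 -0.0524 255; -30 -12.6 -0.5 -0.0524 255; -29.3 -14.1 -0.5 -0.0524 255; -28.5 -15.6 -0.6 -0.0524 255; -27.7 -17.2 -0.5 -0.0524 255; -26.7 -18.5 -0.5 -0.0524 255; -25.7 -19.9 -0.5 -0.0524 255; -24.7 -21.3 -0.6 -0.0524 255; -23.5 -22.5 -0.5 -0.0524 255; -22.3 -23.7 -0.5 -0.0524 255; -21 -24.8 -0.5 -0.0524 255; -19.7 -25.9 -0.5 -0.0524 255; -18.2 -26.9 -0.6 -0.0524 255; -16.9 -27.8 -0.5 -0.0524 255; -7.7 -14.3 -0.3 -0.0262 255
```

>>> {"fn": "arm_command", "kwargs": {"series": "-16.2 -1.8 -1 -0.026 255; -32.2 -4.3 -1 -0.0524 255; -32 -6 -1 -0.0524 255; -31.6 -7.7 -1 -0.0524 255; -31 -9.4 -1 -0.0524 255; -30.6 -11 -1 -0.0524 255; -30 -12.6 -1 -0.0524 255; -29.3 -14 -1 -0.0524 255; -28.5 -15.6 -0.5 -0.0524 255; -27.7 -17.2 -0.5 -0.0524 255; -26.7 -18.5 -0.5 -0.0524 255; -25.7 -19.9 -0.5 -0.0524 255; -24.7 -21.3 -0.5 -0.0524 255; -23.5 -22.5 0 -0.0524 255; -22.3 -23.7 0 -0.0524 255; -21 -24.8 0 -0.0524 255; -19.7 -26 0 -0.0524 255; -18.2 -27 0 -0.0524 255; -17 -27.8 0 -0.0524 255; -7.7 -14.3 0 -0.026 255"}}

```text
time_s: 33.05
tool_pos: [0.4742, -0.258, 0.1989]
tool_rot: [-179.8, -0.1, 147.8]
force: [-0.1, -0.4, -1.9]
grip_width: 0.0097
grasp_force: 39.7
```

>>> {"fn": "arm_command", "kwargs": {"series": "0 0 0 0 255; 0 0 0 0 255; 0 0 0 0 255; 0 0 0 0 255"}}

```text
time_s: 33.38
tool_pos: [0.4769, -0.2516, 0.1994]
tool_rot: [180.0, -0.1, 148.1]
force: [0.2, 0.2, -2.6]
grip_width: 0.0095
grasp_force: 39.7
```

```bash
python3 - <<'E'
from h import *
o=telemetry.get_obs();print(o["tool_pos"],o["tool_rot"],o["grip_width"])
im=cams.read_camera("wrist");cv2.imwrite("pics/w4.png",im);print(rim(im))
plan([.4769,-.2534,.12],147.95,4,grip=255)
E
```

```text
[ 0.4768853  -0.25156535  0.19935411] [ 1.79975606e+02 -9.20204852e-02  1.48052195e+02] 0.009486574056288194
[(225, 14.7), (225, 15.5), (225, 35.1)]
-0.1 -0.3 13.3 0.0003 255; -0.3 -0.5 26.5 0.0007 255; -0.3 -0.5 26.5 0.0007 255; -0.1 -0.2 13.3 0.0003 255
```

>>> {"fn": "arm_command", "kwargs": {"series": "-0.7 -0.3 12 0 255; -0.7 -0.3 25 0 255; 0 0 25 0 255; 0 0 18 0 255; 0 0 7 0 255; 0 0 0 0 255; 0 0 0 0 255; 0 0 0 0 255"}}

```text
time_s: 34.1
tool_pos: [0.4786, -0.255, 0.1143]
tool_rot: [180.0, 0.1, 147.9]
force: [-0.6, 0.0, -1.7]
grip_width: 0.0098
grasp_force: 39.7
```

>>> {"fn": "arm_command", "kwargs": {"series": "0.5 0.5 4 0 255; 0 0 4 0 255; 0 0 3 0 255; 0 0 1.5 0 255; 0 0 1 0 255; 0 0 0 0 255; 0 0 0 0 255"}}

```text
time_s: 34.68
tool_pos: [0.4775, -0.254, 0.0997]
tool_rot: [180.0, 0.0, 147.9]
force: [0.7, -0.3, -2.4]
grip_width: 0.0097
grasp_force: 39.7
```

>>> {"fn": "arm_command", "kwargs": {"series": "-0.5 0 1 0 255; 0 0 1 0 255; 0 0 1 0 255; 0 0 0 0 255; 0 0 0 0 255"}}

```text
time_s: 35.1
tool_pos: [0.478, -0.2543, 0.0967]
tool_rot: [180.0, 0.0, 147.9]
force: [-0.7, -0.5, -1.9]
grip_width: 0.0099
grasp_force: 39.7
```

>>> {"fn": "arm_command", "kwargs": {"series": "0 0 1 0 255; 0 0 1 0 255; 0 0 0 0 255; 0 0 0 0 255"}}

```text
time_s: 35.43
tool_pos: [0.4786, -0.2538, 0.0951]
tool_rot: [179.9, 0.0, 148.0]
force: [1.6, 2.6, 2.9]
grip_width: 0.009
grasp_force: 40.0
```

Contact. Releasing, then moving clear so the top camera can see the stack.

>>> {"fn": "arm_command", "kwargs": {"series": "0 0 0 0 240; 0 0 0 0 185; 0 0 0 0 185; 0 0 0 0 185; 0 0 0 0 185; 0 0 -4 0 185; 0 0 -15 0 185; 0 0 -25 0 185; 0 0 -35 0 185; 0 0 -30 0 182; 0 30 0 0 182; 0 40 0 0 182; 0 40 0 0 182; 0 40 0 0 182; 0 40 0 0 182; 0 40 0 0 182; 0 30 0 0 182; 0 15 0 0 182; 0 0 0 0 182; 0 0 0 0 182"}}

```text
time_s: 37.1
tool_pos: [0.6236, -0.0218, 0.2034]
tool_rot: [-179.9, 0.0, 148.0]
force: [0.5, -1.1, -0.5]
grip_width: 0.025
grasp_force: 0.0
```

```bash
python3 - <<'E'
from h import *
im=cams.read_camera("top");cv2.imwrite("pics/t5.png",im);fittings(im)
o=telemetry.get_obs();print(o["tool_pos"],o["force"],o["time_s"])
E
```

```text
base_a 1 15 [-17.3   4.6]
base_a -1 none 0
base_b 1 21 [-15.8   3.5]
base_b -1 21 [15.6 -5.1]
low 1 17 [16.4 -4.7]
low -1 none 0
tc 1 81 [-2.1 -1. ]
tc -1 63 [-1.8  0.2]
ta 1 92 [-3.7 -1.7]
ta -1 67 [-3.4 -1.7]
tb 1 93 [-2.7 -2.3]
tb -1 64 [-1.8 -2.5]
[ 0.62324572 -0.02349338  0.2037003 ] [ 0.86495216 -0.19082799  0.17520189] 37.15
```

```bash
python3 -c "
from cell import env
print(env.sign_off())"
```

```text
the job is handed in; nothing more can be done
None
```

All four rack cartons are stacked on the skid and the job is handed in at about 37 s; the top camera puts the three second-layer cartons within about 5 mm of their places, and low_cross measured about 3 mm off before it was covered, while level was judged only by grip and seating, and no verdict was returned.

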